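# Unlatch a plug-in card, draw it from its dock and register it on the inspection rest

## Task

Get the plug-in card ready for inspection: press down both latch levers of the test dock so that they let go of the card and kick it up out of its connector, then take it by its top bar, slide it straight up out of the guides and stand it on the ledge of the sloped rest, parts side to the front, leaning on the back plate. Finally push it gently along the ledge until it sits square and flush in the corner against the side stop, and let go, without disturbing the bottle, the solder spool or the screw tray.

Things in the scene. Friction and masses are not known exactly. Their poses are not given: they have to be found in the camera images.
- card: green circuit card, 3 mm thick (x), upright in the dock. Origin: middle of its lower edge; z up the card, y to its left seen from the parts side, x out of the flat back. Parts stand out up to 9.5 mm to -x where |y| < 50, z 16 to 60 mm. Lower 42 mm is 160 mm wide, above it 110 mm (a 25 mm shoulder at each end); 90 mm high, 0.14 kg
- card_bar (a point): middle of the aluminium stiffener bar along the card's top edge, at z 85 mm on the card; the bar is 10 mm thick (x), 10 mm high, 106 mm long: grasp it across its thickness. Axes as the card's
- card_corner (a point): lower left corner of the card's flat back: on the card at x 1.5, y 80, z 0 mm; axes as the card's
- dock: fixed card test dock, base 86 x 248 mm; origin under its middle, y along the card slot (left), x to the card's back, z up. Slotted end guides (|y| 73 to 85 mm, slot 6.4 mm) reach up to z 58 mm; the connector (walls up to z 31 mm) carries the card's lower edge at z 20 mm, so the seated card's bar is at z 105 mm
- latch_left (a joint): left latch lever (rad): 0 shut, its nose 2 to 3 mm above the card's shoulder so the card cannot come out; 0.62 fully open. Grows as the thumb tab is pressed down; its foot then lifts the card's corner about 10 mm. Stays where it is left. Hinge pin along x at y +93, z 26 mm on the dock
- latch_left_tab (a point): top of the left latch's thumb tab, 6 mm from its outer end: at x 0, y +123, z 76 mm on the dock when shut, about 25 mm lower and farther out when fully open. The tab is 36 mm long (y), 22 mm wide (x)
- latch_right (a joint): hinge of the right latch lever (rad), the mirror image of the left one: pin at y -93 mm, 0 shut, 0.62 fully open
- latch_right_tab (a point): top of the right latch's thumb tab, at x 0, y -123, z 76 mm on the dock when shut
- rest: fixed sloped inspection rest, base 100 x 226 mm; origin under its middle, z up, front to -x
- rest_bed: tilted bed of the rest: back plate, ledge, steel side stop. Origin: inner corner of the three, 38 mm up; z up the plate (leans back 20 deg, to +x), y along the ledge to the stop. The card lies at x < 0, y < 0. Ledge y -197 to 13, 12 mm deep to a 6 mm lip; plate y -135 to 12, z to 52; stop 12 thick, 44 high (mm). Registered: card_corner at this origin, axes parallel
- flux_bottle: bystander: slim upright bottle with a green spout, 22 mm wide, 123 mm high; origin under its middle
- solder_spool: bystander: spool of solder wire lying on its flange, 56 mm across, 36 mm high; origin under its middle
- screw_tray: bystander: low white tray of screws, 70 x 110 x 18 mm; origin under its middle

How it is judged:
By the outcome, as a careful person would: the job done as asked, in the order asked, and still so for the second after the job is handed in, with the robot touching nothing.
It also fails if it takes over 58 s, if anything falls off the work surface, if the arm or the gripper's body presses on something with over 40 N, if the wrist force passes 120 N, or if a joint passes its speed limit or range.

## Robot

A 7-joint arm with a two-finger parallel gripper is mounted at the origin on a cart in front of the work surface, level with it; the furniture and walls round the work are solid. World frame = base frame: x ahead of the robot, y to its left, z up, the work surface at z = 0. Lengths are in m, angles in rad, forces in N, time in s.
With the tool pointing down it reaches from about 0.4 to 0.9 m from the base axis. Payload 5.5 kg.
Tool frame: the origin (TCP) lies between the finger pads; the fingertips stand 11 mm ahead of it and the grasp point (between the pads) lies 8 mm behind it; x points along the fingers, y is the direction in which the jaws open and shut, and the axes are right-handed (so a half turn about x gives the same grasp; the last joint's range is limited). The gripper opens to 85 mm and grips with 20 to 120 N. Pads are 22 mm wide; open, the fingers measure 114 mm over their backs; the gripper's body (76 mm by 85 mm) begins 54 mm behind the grasp point. The pads swing forward as they close: fully open they stand 13 mm farther back than shut.
Start: joints at [-0.937, 0.501, -0.427, 1.55, 0.221, 1.138, -0.21], TCP at [0.235, 0.606, 0.242] pointing down, gripper open.
Joint ranges: [-2.88, 2.88], [-0.31, 2.03], [-1.54, 1.56], [0.2, 2.42], [-1.41, 4.55], [0.19, 2.02], [-2.57, 2.57]. Speed limits (rad/s): [2.57, 2.57, 3.14, 3.14, 3.14, 3.14, 3.14].

## Interface

Orientations are given as a unit quaternion [x, y, z, w].
In Python, from plant import readout, get_image, camera_params, workorder gives the robot as it stands.
- The arm moves only by the tool jog_arm, never from a script. Its argument "commands" is a list of rows, each a list of 7 numbers: the opening in per cent of the stroke, from 0 (shut) to 100 (fully open), then the shift along the world's x, y, z in mm, then the turn, a rotation vector about the world's x, y, z in units of 5 degrees (1.0 is 5 degrees). In form: [[grip, tx, ty, tz, wx, wy, wz], ...]. A call has 1 to 5 rows; each row is the pose to reach, as a shift and turn from the pose commanded when the call began; what a row does not reach only later rows make up. A row lasts 1/12 s, in which the tool goes at most 41.7 mm and 7.16 degrees, less where a joint would pass 70% of its speed; a pose out of reach is approached as far as the arm can. A call with a gripper value outside its range is refused whole. The fingers move at their own pace and stop on an object; "newtons" is the grip in N (left out, the last holds). Time passes only in rows, so rows that repeat a pose let the fingers close. It gives the time, the measured TCP pose, the force and the opening at its end, in the units of the state.
- readout.read_state(): the state, without advancing time (a new reading comes with each control period).
- get_image(name): name is "scene" or "top"; returns (picture, depth): 400x640x3 uint8, red, green, blue; 400x640 float32, m along the optical axis (not along the pixel's ray), 0 where there is no reading.
- camera_params(name): a dict with "mtx" (3x3 intrinsics, pixels), "R" (3x3) and "t" (3): a world point X has camera coordinates R X + t. Camera axes: x right, y down, z forward; pixel columns grow to the right and rows downward; lengths in m; the calibration is good to about 2 mm. A picture is of the moment at which its call begins. camera_params takes no time and is no camera call.
- workorder.finish_job(): hands the job in, once; it reports no verdict.
The state is a dict: "clock": time; "joint_pos": joint angles; "qvel": joint speeds; "tau": joint torques, N m; "ee_pos": TCP position; "tool_rot": TCP orientation; "ft_force": force on the tool from outside, world axes, zero at the start; "moment": the same for the moment, N m; "gripper_width": finger opening in m.
Only numpy, scipy, OpenCV 4.12 (cv2) and the standard library are available. Lean on these libraries where they do the work, as an engineer would, in place of code of your own. Each camera call takes 0.05 s, during which the arm holds its last target. There are 200 camera calls.

## Working session

There is one attempt and no reset: what is moved stays moved. The work goes in short steps, Python scripts to look and compute and a tool call to move; the robot and the scene stay as the last step left them, time stands still between calls to the robot, and variables do not carry over. Pictures are saved under pics/ and viewed, about 8 in all and at most 12, crops included, and the job is handed in when it is done.

Besides the shell and the picture viewer there is one more tool, called after "Call:" by a JSON object that holds its "method" and its "body", one argument or row to a line. jog_arm: Moves the arm, as the interface text tells. Its arguments: {"type":"object","properties":{"commands":{"type":"array"},"newtons":{"type":"number"}},"required":["commands"]}

```bash
ls; mkdir -p pics; cat > h.py <<'E'
import numpy as np, cv2
from plant import readout, get_image, camera_params, workorder
def grab(n):
    im,d=get_image(n); np.savez(f'{n}.npz',im=im,d=d); return im,d
def load(n):
    z=np.load(f'{n}.npz'); return z['im'],z['d']
def cloud(n,d):
    c=camera_params(n);K,R,t=c['mtx'],c['R'],c['t']
    v,u=np.mgrid[:d.shape[0],:d.shape[1]]
    P=np.stack([(u-K[0,2])/K[0,0]*d,(v-K[1,2])/K[1,1]*d,d],-1)
    return (P-t)@R
def proj(n,X):
    c=camera_params(n);q=(np.atleast_2d(X)@np.array(c['R']).T+c['t'])@np.array(c['mtx']).T
    return q[:,:2]/q[:,2:]
def save(n,im): cv2.imwrite(f'pics/{n}.png',im[...,::-1])
E
python3 - <<'E'
from h import *
for n in('scene','top'):
    im,d=grab(n); save(n+'0',im); c=camera_params(n); print(n,c['mtx'].tolist(),(-np.array(c['R']).T@c['t']).round(3),np.array(c['R'])[2].round(2))
s=readout.read_state();print(s)
E
```

```text
pics
scene [[417.375275893302, 0.0, 321.14760296416273], [0.0, 417.375275893302, 198.9908994327566], [0.0, 0.0, 1.0]] [-0.028 -0.819  0.593] [ 0.49  0.77 -0.4 ]
top [[388.01826665220875, 0.0, 321.20952485739224], [0.0, 388.01826665220875, 196.87708976886273], [0.0, 0.0, 1.0]] [0.342 0.142 1.228] [ 0.21  0.   -0.98]
{'clock': 0.1, 'joint_pos': array([-0.93679909,  0.50174568, -0.42680079,  1.55132178,  0.22079087,
        1.13831949, -0.21030671]), 'qvel': array([-0.0003042 , -0.00159257, -0.00084288, -0.00168896,  0.00143318,
       -0.00053971, -0.00075234]), 'tau': array([-1.12183261e-02, -5.70812559e+01, -5.83869383e+00, -2.81749785e+01,
        1.04042669e-02,  5.47191026e-03, -3.36852133e-05]), 'ee_pos': array([0.23535624, 0.60525119, 0.24137759]), 'tool_rot': array([ 0.12973568,  0.69512584, -0.13093909,  0.69485514]), 'ft_force': array([ 0.57829736,  0.42833203, -0.31330175]), 'moment': array([-0.01192118, -0.04213859, -0.01272604]), 'gripper_width': 0.08551570074769813}
```

View pics/scene0.png

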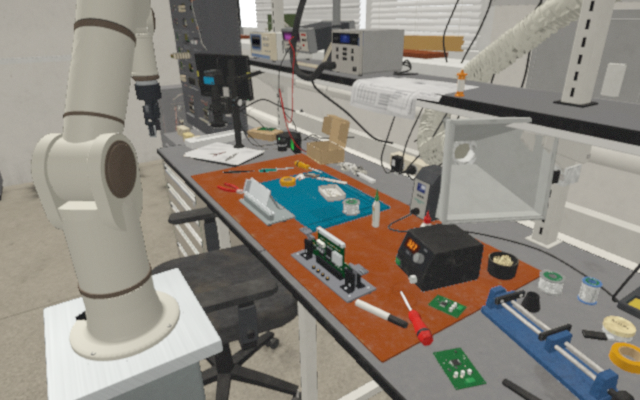

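View pics/top0.png

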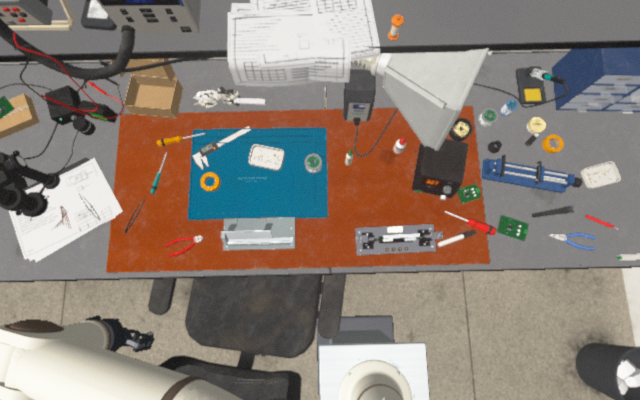

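The top view shows the dock at about (398,239), the rest at (258,233), the bottle at (349,158), the spool at (313,162) and the tray at (266,157). I'll zoom in next and get coordinates.

```bash
python3 - <<'E'
from h import *
T,dt=load('top');S,ds=load('scene')
a=cv2.resize(T[210:265,345:450],(800,419)[:2],interpolation=cv2.INTER_CUBIC)
a=cv2.resize(T[215:260,345:445],(400,180*1),interpolation=cv2.INTER_CUBIC)
b=cv2.resize(T[210:255,210:310],(400,180),interpolation=cv2.INTER_CUBIC)
c=cv2.resize(S[220:305,285:380],(400,358),interpolation=cv2.INTER_CUBIC)
e=cv2.resize(S[165:233,225:301],(400,358),interpolation=cv2.INTER_CUBIC)
save('zoom1',np.vstack([np.hstack([a,b]),np.hstack([c,e])]))
P=cloud('top',dt); np.set_printoptions(precision=3,suppress=True,linewidth=200)
for (u0,u1,v0,v1,n) in [(350,445,222,256,'dock'),(215,300,214,254,'rest')]:
    q=P[v0:v1,u0:u1].reshape(-1,3); q=q[q[:,2]>0.012]
    print(n,q[:,:2].min(0),q[:,:2].max(0),cv2.minAreaRect((q[:,:2]*1000).astype(np.float32)))
    for lo,hi in [(.012,.03),(.03,.05),(.05,.07),(.07,.09),(.09,.125)]:
        z=q[(q[:,2]>lo)&(q[:,2]<hi)]
        if len(z)>3: print(lo,len(z),z.mean(0),cv2.minAreaRect((z[:,:2]*1000).astype(np.float32)))
for n,u0,u1,v0,v1 in [('bottle',338,358,148,172),('spool',300,325,148,177),('tray',243,290,140,175)]:
    q=P[v0:v1,u0:u1].reshape(-1,3); q=q[q[:,2]>.01]; print(n,len(q),q.min(0),q.max(0),q.mean(0))
print(np.round(P[236:246:1,398],3), P[150,150],P[255,330])
E
```

```text
dock [ 0.342 -0.237] [0.505 0.142] ((448.9939270019531, -35.042877197265625), (129.5781707763672, 392.10406494140625), 12.858872413635254)
0.012 775 [ 0.46  -0.088  0.016] ((460.99359130859375, -100.34268188476562), (85.06275177001953, 271.8788757324219), 1.4679597616195679)
0.03 78 [ 0.456 -0.091  0.039] ((460.3733825683594, -84.87059783935547), (23.87930679321289, 202.00181579589844), 1.6182234287261963)
0.05 152 [ 0.459 -0.102  0.06 ] ((461.0509338378906, -98.0439224243164), (24.12746238708496, 232.9876251220703), 1.5830215215682983)
0.07 250 [ 0.46  -0.083  0.075] ((461.0828857421875, -87.10597229003906), (22.010377883911133, 259.5838623046875), 1.5277085304260254)
0.09 138 [ 0.46  -0.086  0.109] ((460.62823486328125, -85.05469512939453), (10.392562866210938, 106.54579162597656), 2.117902994155884)
rest [0.342 0.142] [0.541 0.452] ((472.249755859375, 284.80908203125), (353.5079040527344, 156.9615020751953), 71.68376922607422)
0.012 586 [0.495 0.329 0.015] ((490.4251403808594, 339.56402587890625), (224.63902282714844, 101.40081787109375), 89.7569351196289)
0.03 486 [0.467 0.339 0.
[... 164 characters left out ...]
888610839844), (44.618289947509766, 204.93154907226562), 0.039228834211826324)
0.07 197 [0.484 0.378 0.08 ] ((486.5762939453125, 370.19775390625), (27.159503936767578, 147.43228149414062), 7.645211696624756)
bottle 79 [0.342 0.027 0.011] [0.762 0.142 1.228] [0.709 0.053 0.081]
spool 244 [0.342 0.14  0.01 ] [0.76  0.205 1.228] [0.705 0.166 0.057]
tray 319 [0.342 0.142 0.01 ] [0.794 0.386 1.228] [0.729 0.312 0.047]
[[ 0.459 -0.077  0.108]
 [ 0.456 -0.077  0.107]
 [ 0.457 -0.083  0.072]
 [ 0.458 -0.091  0.03 ]
 [ 0.455 -0.091  0.031]
 [ 0.452 -0.091  0.03 ]
 [ 0.45  -0.095  0.009]
 [ 0.447 -0.094  0.011]
 [ 0.444 -0.094  0.008]
 [ 0.441 -0.094  0.007]] [ 0.777  0.71  -0.004] [0.415 0.119 0.002]
```

View pics/zoom1.png

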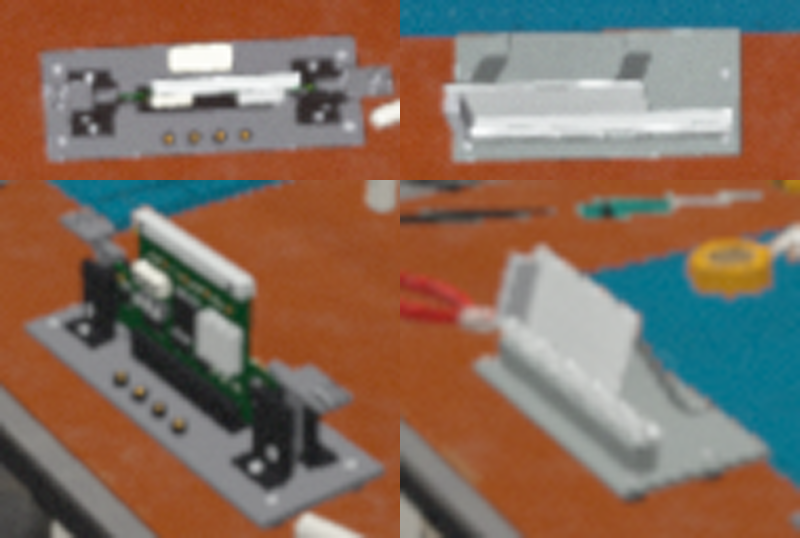

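```bash
python3 - <<'E'
from h import *
from scipy.spatial.transform import Rotation as Ro
np.set_printoptions(precision=4,suppress=True,linewidth=200)
print('tool axes cols\n',Ro.from_quat(readout.read_state()['tool_rot']).as_matrix())
def plane(q):
    for _ in range(6):
        c=q.mean(0);n=np.linalg.svd(q-c,full_matrices=False)[2][2];r=(q-c)@n;k=abs(r)<max(2*r.std(),.0008);q=q[k]
    return c,n*np.sign(n[np.argmax(abs(n))]),len(q),r.std()
for n in ('top','scene'):
    im,d=load(n);P=cloud(n,d).reshape(-1,3);P=P[(d.ravel()>0)]
    box=lambda x0,x1,y0,y1,z0,z1:P[(P[:,0]>x0)&(P[:,0]<x1)&(P[:,1]>y0)&(P[:,1]<y1)&(P[:,2]>z0)&(P[:,2]<z1)]
    print(n)
    b=box(.44,.48,-.15,-.02,.095,.13); print('bar',cv2.minAreaRect((b[:,:2]*1000).astype(np.float32)),np.median(b[:,2]),b[:,2].max(),b.mean(0))
    for s,(y0,y1) in {'L':(.0,.06),'R':(-.24,-.175)}.items():
        b=box(.43,.49,y0,y1,.066,.09);print('tab',s,len(b),b.mean(0),b.min(0),b.max(0))
    b=box(.36,.55,-.26,.08,.002,.02);print('base',cv2.minAreaRect((b[:,:2]*1000).astype(np.float32)),np.median(b[:,2]))
    b=box(.42,.6,.2,.46,.004,.02);print('restbase',cv2.minAreaRect((b[:,:2]*1000).astype(np.float32)),np.median(b[:,2]))
    b=box(.46,.53,.31,.425,.055,.09);print('plate',plane(b),b.min(0),b.max(0))
    b=box(.42,.53,.2,.45,.03,.1);print('bedpts',b.min(0),b.max(0))
    b=box(.42,.53,.42,.46,.045,.1);print('stop pts',b.min(0),b.max(0),len(b))
    h=np.histogram(b[:,1],np.arange(.42,.461,.004));print(h)
E
```

```text
tool axes cols
 [[-0.0007  0.3623  0.932 ]
 [-0.0016  0.932  -0.3623]
 [-1.     -0.0017 -0.0001]]
top
bar ((460.62823486328125, -85.05469512939453), (10.392562866210938, 106.54579162597656), 2.117902994155884) 0.10890543159481744 0.1154609893684506 [ 0.4605 -0.0857  0.1085]
tab L 100 [0.4577 0.0236 0.0749] [0.447  0.     0.0691] [0.4682 0.0424 0.0809]
tab R 100 [ 0.4638 -0.1976  0.0739] [ 0.4533 -0.217   0.0672] [ 0.475  -0.176   0.0793]
base ((465.7861022949219, -90.07781982421875), (339.83709716796875, 168.1492156982422), 89.83562469482422) 0.010546206925219053
restbase ((510.7879638671875, 329.82733154296875), (259.6383972167969, 178.4173126220703), 89.99694061279297) 0.00942161540158508
plate (array([0.4828, 0.3665, 0.0725]), array([ 0.938 , -0.003 , -0.3467]), 197, np.float64(0.0008901609529012956)) [0.4751 0.3104 0.055 ] [0.5006 0.4249 0.0898]
bedpts [0.4535 0.2344 0.0301] [0.5138 0.4426 0.0898]
stop pts [0.4561 0.4203 0.0459] [0.505  0.4426 0.0877] 110
(array([16, 16, 32, 17, 18, 11,  0,  0,  0,  0]), array([0.42 , 0.424, 0.428, 0.432, 0.436, 0.44 , 0.444, 0.448, 0.452, 0.456,
[... 319 characters left out ...]
0.0664] [ 0.4782 -0.1814  0.0784]
base ((465.9261169433594, -90.10908508300781), (167.8079071044922, 339.8293151855469), 0.06628534197807312) 0.012539180564308475
restbase ((511.29437255859375, 329.81201171875), (258.2350769042969, 177.37643432617188), 89.52560424804688) 0.01030778314519909
plate (array([0.4856, 0.3656, 0.0717]), array([ 0.9325, -0.003 , -0.3612]), 171, np.float64(0.0011610652247469897)) [0.4751 0.3109 0.0552] [0.4931 0.4249 0.0895]
bedpts [0.4562 0.2309 0.03  ] [0.5145 0.4433 0.0895]
stop pts [0.4579 0.4201 0.0462] [0.4914 0.4433 0.0886] 98
(array([ 4, 22, 31, 27,  8,  6,  0,  0,  0,  0]), array([0.42 , 0.424, 0.428, 0.432, 0.436, 0.44 , 0.444, 0.448, 0.452, 0.456, 0.46 ]))
```

The bar is at about (0.461, -0.087, 0.109), dock yaw is about 1.6°, and the bed corner is at about (0.472, 0.430, 0.038). Moving to the left tab with the fingers shut.

Call:
{"method": "jog_arm", "body": {
  "commands": [
    [0, 15, -38, 0, 0, 0, -0.9],
    [0, 30, -76, 0, 0, 0, -1.8],
    [0, 45, -114, 0, 0, 0, -2.7],
    [0, 60, -152, 0, 0, 0, -3.6],
    [0, 75, -190, 0, 0, 0, -4.5]
  ]
}}

```text
clock: 0.52
ee_pos: [0.3107, 0.4137, 0.2418]
tool_rot: [0.264, 0.656, -0.265, 0.656]
ft_force: [1.7, -0.1, -0.2]
gripper_width: 0.0254
```

Call:
{"method": "jog_arm", "body": {
  "commands": [
    [0, 15, -38, 0, 0, 0, -0.9],
    [0, 30, -76, 0, 0, 0, -1.8],
    [0, 45, -114, 0, 0, 0, -2.7],
    [0, 60, -152, 0, 0, 0, -3.6],
    [0, 75, -190, 0, 0, 0, -4.5]
  ]
}}

```text
clock: 0.93
ee_pos: [0.3856, 0.2238, 0.2423]
tool_rot: [0.387, 0.592, -0.387, 0.591]
ft_force: [1.2, 0.5, 0.2]
gripper_width: 0.0002
```

Call:
{"method": "jog_arm", "body": {
  "commands": [
    [0, 15, -38, -8, 0, 0, -0.9],
    [0, 30, -76, -16, 0, 0, -1.8],
    [0, 45, -114, -24, 0, 0, -2.7],
    [0, 60, -152, -32, 0, 0, -3.6],
    [0, 75, -188, -40, 0, 0, -4.44]
  ]
}}

```text
clock: 1.35
ee_pos: [0.4606, 0.0355, 0.202]
tool_rot: [0.494, 0.506, -0.494, 0.506]
ft_force: [0.4, 0.3, -0.5]
gripper_width: -0.0001
```

Call:
{"method": "jog_arm", "body": {
  "commands": [
    [0, -1, 2, -35, 0, 0, 0],
    [0, -2, 3, -70, 0, 0, 0],
    [0, -2, 3, -90, 0, 0, 0],
    [0, -2, 3, -105, 0, 0, 0],
    [0, -2, 3, -108, 0, 0, 0]
  ]
}}

```text
clock: 1.77
ee_pos: [0.456, 0.0404, 0.0915]
tool_rot: [0.492, 0.508, -0.495, 0.505]
ft_force: [-0.4, 0.1, 0.9]
gripper_width: -0.0001
```

Call:
{"method": "jog_arm", "body": {
  "commands": [
    [0, 1, 2, -4, 0, 0, 0],
    [0, 0, 4, -7, 0, 0, 0],
    [0, 0, 7, -10, 0, 0, 0],
    [0, 0, 10, -13, 0, 0, 0],
    [0, 0, 13, -16, 0, 0, 0]
  ]
}}

```text
clock: 2.18
ee_pos: [0.4592, 0.0552, 0.0791]
tool_rot: [0.494, 0.507, -0.492, 0.507]
ft_force: [-1.5, 3.0, 5.6]
gripper_width: 0.0002
```

Call:
{"method": "jog_arm", "body": {
  "commands": [
    [0, 0, 2, -3, 0, 0, 0],
    [0, 0, 4, -6, 0, 0, 0],
    [0, 0, 6, -9, 0, 0, 0],
    [0, 0, 8, -12, 0, 0, 0],
    [0, 0, 10, -15, 0, 0, 0]
  ]
}}

```text
clock: 2.6
ee_pos: [0.4588, 0.0665, 0.0639]
tool_rot: [0.493, 0.508, -0.492, 0.507]
ft_force: [-1.0, 4.6, 4.1]
gripper_width: 0.0
```

Call:
{"method": "jog_arm", "body": {
  "commands": [
    [0, 0, 1, -2, 0, 0, 0],
    [0, 0, 2, -4, 0, 0, 0],
    [0, 0, 2, -6, 0, 0, 0],
    [0, 0, 2, -7, 0, 0, 0],
    [0, 0, 2, -7, 0, 0, 0]
  ]
}}

```text
clock: 3.02
ee_pos: [0.4591, 0.069, 0.058]
tool_rot: [0.494, 0.508, -0.491, 0.507]
ft_force: [-5.3, 7.1, 19.9]
gripper_width: -0.0004
```

```bash
python3 - <<'E'
from h import *
T,dt=grab('top');S,ds=grab('scene')
a=cv2.resize(T[215:260,345:445],(600,270),interpolation=cv2.INTER_CUBIC)
c=cv2.resize(S[215:310,280:385],(600,330*1),interpolation=cv2.INTER_CUBIC)
save('press1',np.vstack([a,c]))
E
```

```text
(no output)
```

View pics/press1.png

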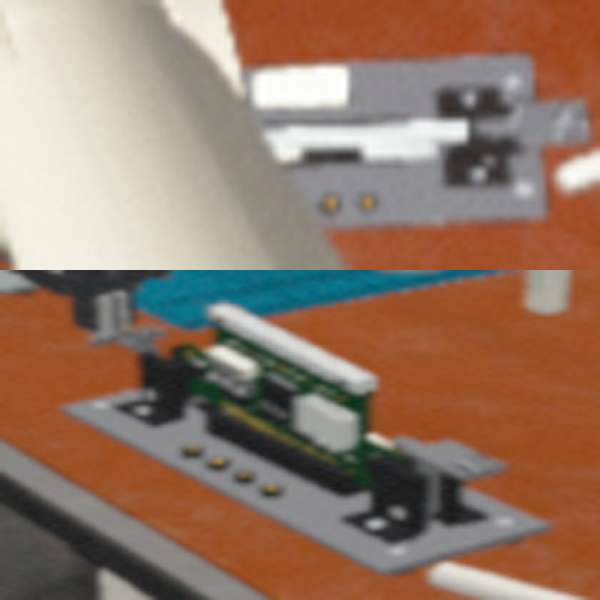

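The pictures show the left tab pressed down and the card's left end raised, with bar end at about (215,312). I'll press a touch more, then lift and go to the right tab.

Call:
{"method": "jog_arm", "body": {
  "commands": [
    [0, 0, 1, -1, 0, 0, 0],
    [0, 0, 1, -2, 0, 0, 0],
    [0, 0, 1, -2, 0, 0, 0]
  ]
}}

```text
clock: 3.37
ee_pos: [0.4594, 0.0693, 0.057]
tool_rot: [0.494, 0.507, -0.492, 0.507]
ft_force: [-8.9, 3.9, 31.7]
gripper_width: 0.0003
```

Call:
{"method": "jog_arm", "body": {
  "commands": [
    [0, 0, 0, 38, 0, 0, 0],
    [0, 0, 0, 76, 0, 0, 0],
    [0, 1, -25, 106, 0, 0, 0],
    [0, 2, -65, 106, 0, 0, 0],
    [0, 3, -105, 106, 0, 0, 0]
  ]
}}

```text
clock: 3.78
ee_pos: [0.4641, -0.0379, 0.1633]
tool_rot: [0.494, 0.506, -0.49, 0.51]
ft_force: [0.2, 0.0, 0.1]
gripper_width: 0.0002
```

Call:
{"method": "jog_arm", "body": {
  "commands": [
    [0, 1, -40, 0, 0, 0, 0],
    [0, 2, -80, 0, 0, 0, 0],
    [0, 3, -120, 0, 0, 0, 0],
    [0, 4, -160, 0, 0, 0, 0],
    [0, 4, -177, -10, 0, 0, 0]
  ]
}}

```text
clock: 4.2
ee_pos: [0.4665, -0.2222, 0.1526]
tool_rot: [0.495, 0.503, -0.495, 0.508]
ft_force: [1.3, -0.1, 0.2]
gripper_width: -0.0001
```

Call:
{"method": "jog_arm", "body": {
  "commands": [
    [0, 0, 2, -30, 0, 0, 0],
    [0, 0, 3, -50, 0, 0, 0],
    [0, 0, 3, -60, 0, 0, 0],
    [0, 0, 3, -62, 0, 0, 0]
  ]
}}

```text
clock: 4.53
ee_pos: [0.4642, -0.2113, 0.0865]
tool_rot: [0.493, 0.508, -0.494, 0.506]
ft_force: [-0.3, -0.4, 0.4]
gripper_width: -0.0003
```

Call:
{"method": "jog_arm", "body": {
  "commands": [
    [0, 0, -2, -4, 0, 0, 0],
    [0, 0, -4, -7, 0, 0, 0],
    [0, 0, -7, -10, 0, 0, 0],
    [0, 0, -10, -13, 0, 0, 0],
    [0, 0, -13, -16, 0, 0, 0]
  ]
}}

```text
clock: 4.95
ee_pos: [0.4657, -0.2276, 0.0742]
tool_rot: [0.493, 0.505, -0.494, 0.508]
ft_force: [-3.7, -3.3, 4.8]
gripper_width: -0.0002
```

Call:
{"method": "jog_arm", "body": {
  "commands": [
    [0, 0, -2, -3, 0, 0, 0],
    [0, 0, -4, -6, 0, 0, 0],
    [0, 0, -6, -9, 0, 0, 0],
    [0, 0, -8, -12, 0, 0, 0],
    [0, 0, -10, -15, 0, 0, 0]
  ]
}}

```text
clock: 5.37
ee_pos: [0.4675, -0.2381, 0.0609]
tool_rot: [0.494, 0.504, -0.493, 0.509]
ft_force: [-5.4, -3.7, 26.4]
gripper_width: 0.0
```

Call:
{"method": "jog_arm", "body": {
  "commands": [
    [0, 0, -1, -2, 0, 0, 0],
    [0, 0, -2, -4, 0, 0, 0],
    [0, 0, -2, -4, 0, 0, 0]
  ]
}}

```text
clock: 5.62
ee_pos: [0.4692, -0.2412, 0.0583]
tool_rot: [0.494, 0.503, -0.493, 0.51]
ft_force: [-5.5, -2.8, 26.5]
gripper_width: 0.0002
```

Call:
{"method": "jog_arm", "body": {
  "commands": [
    [0, 0, 0, 38, 0, 0, 0],
    [0, 0, 0, 76, 0, 0, 0],
    [0, 0, 0, 116, 0, 0, 0],
    [0, -20, 20, 146, 0, 0, 0],
    [0, -56, 40, 156, 0, 0, 0]
  ]
}}

```text
clock: 6.03
ee_pos: [0.4165, -0.1992, 0.2158]
tool_rot: [0.495, 0.502, -0.491, 0.512]
ft_force: [0.9, 1.1, 0.9]
gripper_width: -0.0003
```

```bash
python3 - <<'E'
from h import *
np.set_printoptions(precision=4,suppress=True,linewidth=200)
T,dt=grab('top');S,ds=grab('scene')
a=cv2.resize(T[215:260,345:445],(600,270),interpolation=cv2.INTER_CUBIC)
c=cv2.resize(S[215:310,280:385],(600,330*1),interpolation=cv2.INTER_CUBIC)
save('press2',np.vstack([a,c]))
for n,d in(('top',dt),('scene',ds)):
    P=cloud(n,d).reshape(-1,3);P=P[d.ravel()>0]
    m=(abs(P[:,0]-.462)<.02)&(abs(P[:,1]+.087)<.065)&(P[:,2]>.1)&(P[:,2]<.135);b=P[m]
    print(n,len(b))
    if len(b): print(cv2.minAreaRect((b[:,:2]*1000).astype(np.float32)),b[b[:,2]>.112].mean(0),np.polyfit(b[:,1],b[:,2],1),np.percentile(b[:,2],[10,50,90]))
print(readout.read_state()['ee_pos'])
E
```

```text
top 135
((452.1589660644531, -84.16778564453125), (10.678262710571289, 104.34220123291016), 1.245619297027588) [ 0.4518 -0.0849  0.1205] [-0.0063  0.1199] [0.118  0.1206 0.1231]
scene 261
((454.0513000488281, -87.72116088867188), (12.34496784210205, 110.86575317382812), 2.2018256187438965) [ 0.4534 -0.0931  0.1204] [0.0008 0.1155] [0.1028 0.1182 0.1233]
[ 0.4069 -0.1952  0.2119]
```

View pics/press2.png

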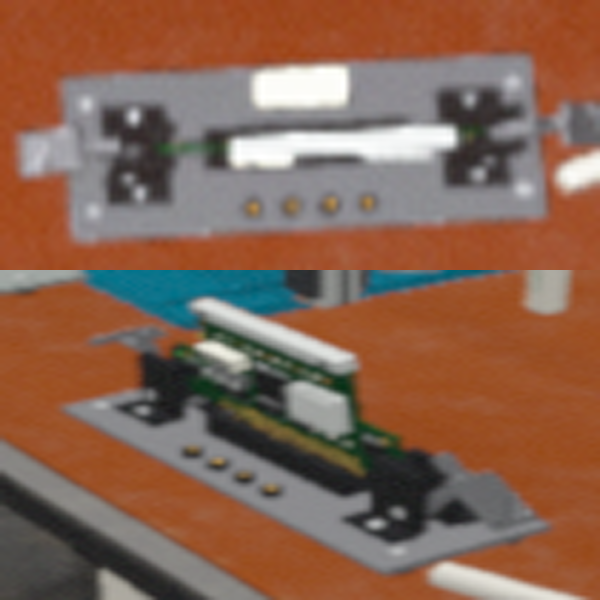

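The pictures show both tabs fully down and the card raised about 11 mm and level. Its bar leans forward, x about 0.4525. I'll close the gripper on the slot plane so it brings the card upright as it grips.

Call:
{"method": "jog_arm", "body": {
  "commands": [
    [80, 15, 35, 0, 0, 0, 0],
    [80, 35, 70, 0, 0, 0, 0],
    [80, 55, 105, -10, 0, 0, 0],
    [80, 55, 109, -40, 0, 0, 0],
    [80, 55, 109, -60, 0, 0, 0]
  ]
}}

```text
clock: 6.55
ee_pos: [0.4676, -0.0849, 0.1494]
tool_rot: [0.493, 0.508, -0.49, 0.509]
ft_force: [-1.6, 0.2, -1.4]
gripper_width: 0.0602
```

Call:
{"method": "jog_arm", "body": {
  "commands": [
    [80, 0, 0, -20, 0, 0, 0],
    [80, 0, 0, -34, 0, 0, 0],
    [80, 0, 0, -42, 0, 0, 0],
    [80, 0, 0, -42, 0, 0, 0]
  ]
}}

```text
clock: 6.88
ee_pos: [0.4645, -0.0883, 0.1062]
tool_rot: [0.493, 0.507, -0.493, 0.506]
ft_force: [-0.5, -0.2, 0.1]
gripper_width: 0.0682
```

```bash
python3 - <<'E'
from h import *
from scipy.spatial.transform import Rotation as Ro
s=readout.read_state();print(s['ee_pos'],s['gripper_width'],s['joint_pos'].round(2));print(Ro.from_quat(s['tool_rot']).as_matrix().round(4))
E
```

```text
[ 0.46454127 -0.08833218  0.10622037] 0.06816328455950492 [ 0.04  0.36  0.1   2.11 -0.06  0.68  0.21]
[[-1.800e-03  9.996e-01  2.760e-02]
 [ 1.000e-04  2.760e-02 -9.996e-01]
 [-1.000e+00 -1.800e-03 -1.000e-04]]
```

Call:
{"method": "jog_arm", "body": {
  "commands": [
    [60, -2, 1, 1, 0, 0, 0],
    [40, -3, 2, 1, 0, 0, 0],
    [25, -3, 2, 1, 0, 0, 0],
    [15, -3, 2, 1, 0, 0, 0],
    [10, -3, 2, 1, 0, 0, 0]
  ],
  "newtons": 30
}}

```text
clock: 7.3
ee_pos: [0.4627, -0.0866, 0.1089]
tool_rot: [0.494, 0.506, -0.493, 0.507]
ft_force: [0.2, -0.3, 0.4]
gripper_width: 0.0096
```

Call:
{"method": "jog_arm", "body": {
  "commands": [
    [0, 0, 0, 0, 0, 0, 0],
    [0, 0, 0, 0, 0, 0, 0],
    [0, 0, 0, 0, 0, 0, 0],
    [0, 0, 0, 0, 0, 0, 0]
  ],
  "newtons": 40
}}

```text
clock: 7.63
ee_pos: [0.4627, -0.0866, 0.1085]
tool_rot: [0.493, 0.506, -0.493, 0.507]
ft_force: [0.5, -0.4, 3.8]
gripper_width: 0.0092
```

Call:
{"method": "jog_arm", "body": {
  "commands": [
    [0, 0, 0, 5, 0, 0, 0],
    [0, 0, 0, 12, 0, 0, 0],
    [0, 0, 0, 20, 0, 0, 0],
    [0, 0, 0, 28, 0, 0, 0]
  ]
}}

```text
clock: 7.97
ee_pos: [0.4617, -0.0865, 0.1367]
tool_rot: [0.493, 0.507, -0.493, 0.507]
ft_force: [-0.1, -0.9, -0.8]
gripper_width: 0.0093
```

Call:
{"method": "jog_arm", "body": {
  "commands": [
    [0, 0, 0, 15, 0, 0, 0],
    [0, 0, 0, 35, 0, 0, 0],
    [0, 0, 0, 55, 0, 0, 0],
    [0, 0, 10, 70, 0, 0, 0],
    [0, 0, 30, 75, 0, 0, 0]
  ]
}}

```text
clock: 8.38
ee_pos: [0.4636, -0.0589, 0.2144]
tool_rot: [0.495, 0.504, -0.493, 0.507]
ft_force: [0.6, -0.5, -1.4]
gripper_width: 0.0091
```

Call:
{"method": "jog_arm", "body": {
  "commands": [
    [0, 3, 35, 0, 0, 0.4, 0],
    [0, 10, 70, 0, 0, 1, -0.1],
    [0, 16, 105, 0, -0.02, 1.6, -0.2],
    [0, 22, 140, 0, -0.04, 2.2, -0.3],
    [0, 28, 175, 0, -0.05, 2.8, -0.34]
  ]
}}

```text
clock: 8.8
ee_pos: [0.4904, 0.1202, 0.2124]
tool_rot: [-0.436, -0.556, 0.559, -0.435]
ft_force: [1.8, 0.5, -0.8]
gripper_width: 0.0091
```

Call:
{"method": "jog_arm", "body": {
  "commands": [
    [0, 6, 35, 0, 0, 0.4, 0],
    [0, 12, 70, 0, 0, 0.8, 0],
    [0, 15, 105, 0, 0, 1.2, 0],
    [0, 18, 140, 0, 0, 1.2, 0],
    [0, 18, 175, 0, 0, 1.2, 0]
  ]
}}

```text
clock: 9.22
ee_pos: [0.5089, 0.2947, 0.2112]
tool_rot: [-0.406, -0.578, 0.581, -0.405]
ft_force: [0.5, -0.5, -0.3]
gripper_width: 0.0092
```

Call:
{"method": "jog_arm", "body": {
  "commands": [
    [0, 0, 25, 0, 0, 0, 0],
    [0, 0, 30, 0, 0, 0, 0],
    [0, 0, 30, 0, 0, 0, 0]
  ]
}}

```text
clock: 9.47
ee_pos: [0.5069, 0.3264, 0.2114]
tool_rot: [0.405, 0.58, -0.579, 0.406]
ft_force: [-0.3, -0.3, -1.1]
gripper_width: 0.0088
```

```bash
python3 - <<'E'
from h import *
from scipy.spatial.transform import Rotation as Ro
np.set_printoptions(precision=4,suppress=True,linewidth=200)
T,dt=grab('top');S,ds=grab('scene')
s=readout.read_state();p=s['ee_pos'];print(p,s['gripper_width'],s['ft_force'],s['joint_pos'].round(2));print(Ro.from_quat(s['tool_rot']).as_matrix())
u,v=proj('scene',p)[0].astype(int);print(u,v)
save('carry',np.vstack([cv2.resize(S[v-45:v+60,u-65:u+65],(650,525),interpolation=cv2.INTER_CUBIC)]))
P=cloud('scene',ds)
q=P.reshape(-1,3);m=(abs(q[:,0]-p[0]+.02)<.06)&(abs(q[:,1]-p[1])<.1)&(abs(q[:,2]-p[2]+.035)<.06);q=q[m]
Rg=Ro.from_quat(s['tool_rot']).as_matrix()
L=(q-p)@Rg   # tool coords: x ahead, y jaw, z
print(len(q))
for a in np.arange(-.01,.09,.008):
    k=L[(L[:,0]>=a)&(L[:,0]<a+.008)]
    if len(k)>3: print(round(a,3),len(k),'y',np.percentile(k[:,1],[5,50,95]),'z',k[:,2].min(),k[:,2].max())
E
```

```text
[0.5085 0.3221 0.2113] 0.009316890689196342 [-0.2302 -1.3814 -0.8118] [-0.46  0.61 -0.08  1.45 -0.13  1.39 -0.49]
[[-0.3416  0.9399 -0.0028]
 [-0.0021 -0.0037 -1.    ]
 [-0.9399 -0.3415  0.0032]]
268 149
671
-0.01 44 y [-0.0168 -0.0033  0.0025] z -0.05026630467138217 0.05300828426475512
-0.002 45 y [-0.0155  0.0001  0.003 ] z -0.05549474124515712 0.05095847605600779
0.006 42 y [-0.0082  0.0002  0.0018] z -0.052042241977185856 0.05635208883390107
0.014 58 y [-0.009  -0.0011  0.0025] z -0.057452636701386145 0.054910832096557616
0.022 44 y [-0.0088 -0.004   0.0018] z -0.04752924114550401 0.05389827365126056
0.03 65 y [-0.008  -0.0013  0.0017] z -0.07655127384623131 0.07973980556924096
0.038 56 y [-0.0087 -0.0014  0.0024] z -0.08025883103797739 0.07552121370180041
0.046 68 y [-0.0036 -0.0005  0.0024] z -0.08011508176607707 0.07914276402661759
0.054 60 y [-0.0021 -0.      0.0024] z -0.08131578542697247 0.07772748661606664
0.062 64 y [-0.0015  0.0007  0.0031] z -0.07880925777326038 0.08021137682862875
0.07 37 y [-0.0012  0.0008  0.0029] z -0.07472954761413515 0.0794873592175355
```

View pics/carry.png

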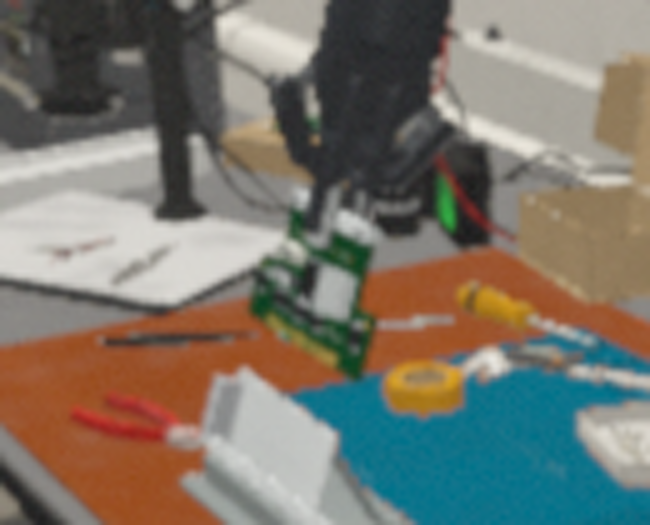

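The picture shows the card held square, parts to the front and tilted like the bed, with its right-hand corner at (360,372). Next: lower to about 30 mm above the ledge, then check.

Call:
{"method": "jog_arm", "body": {
  "commands": [
    [0, -4, 6, -20, 0, 0, 0],
    [0, -4, 12, -40, 0, 0, 0],
    [0, -4, 16, -60, 0, 0, 0],
    [0, -4, 16, -71, 0, 0, 0],
    [0, -4, 16, -71, 0, 0, 0]
  ]
}}

```text
clock: 9.98
ee_pos: [0.5032, 0.3364, 0.1376]
tool_rot: [-0.405, -0.578, 0.583, -0.404]
ft_force: [0.1, -1.4, -1.3]
gripper_width: 0.0095
```

```bash
cat > m.py <<'E'
from h import *
from scipy.spatial.transform import Rotation as Ro
np.set_printoptions(precision=4,suppress=True,linewidth=200)
O=np.array([.472,.430,.038]);B=Ro.from_euler('y',20,degrees=True).as_matrix()
def run(name):
    T,dt=grab('top');S,ds=grab('scene');s=readout.read_state();print(s['ee_pos'],(s['ee_pos']-O)@B,s['ft_force'])
    a=cv2.resize(S[150:235,215:310],(760,680)[:2],interpolation=cv2.INTER_CUBIC)[:, :]
    save(name,cv2.resize(a,(660,590)))
    for n,im,d in(('scene',S,ds),('top',T,dt)):
        P=(cloud(n,d)-O)@B
        I=im.astype(int);g=(I[...,1]>I[...,0]+12)&(I[...,1]>I[...,2]+12)&(d>0)&(abs(P[...,0])<.03)&(P[...,1]>-.2)&(P[...,1]<.02)&(P[...,2]>-.01)&(P[...,2]<.13)
        q=P[g]
        if len(q)<10: print(n,'few');continue
        print(n,len(q),'y',q[:,1].min(),q[:,1].max(),'z',q[:,2].min(),q[:,2].max())
        for y in np.arange(-.18,0,.02):
            k=q[(q[:,1]>=y)&(q[:,1]<y+.02)]
            if len(k)>3: print('  y',round(y,2),len(k),'zmin',k[:,2].min(),'zmax',k[:,2].max(),'x',np.percentile(k[:,0],[10,50,90]))
E
python3 -c "from m import *;run('near')"
```

```text
[0.5048 0.3377 0.1404] [-0.0042 -0.0923  0.1075] [-0.1231 -0.2796 -0.4868]
scene 202 y -0.17408492035747988 -0.01604097036710594 z 0.027256367614954757 0.1088236548858432
  y -0.18 18 zmin 0.033005430606399266 zmax 0.06896643172367051 x [-0.0058 -0.0045 -0.003 ]
  y -0.16 39 zmin 0.033745887220224244 zmax 0.1088236548858432 x [-0.0052 -0.0035 -0.0022]
  y -0.14 38 zmin 0.038670853669582735 zmax 0.10623616558408724 x [-0.0054 -0.0037 -0.0021]
  y -0.12 24 zmin 0.040636958258495955 zmax 0.10445626608964854 x [-0.0051 -0.0042 -0.0024]
  y -0.1 13 zmin 0.038065518923329926 zmax 0.09196486209989625 x [-0.005  -0.0036 -0.0018]
  y -0.08 23 zmin 0.0395194009965248 zmax 0.09147451012940844 x [-0.005  -0.0037 -0.0018]
  y -0.06 20 zmin 0.03684826239410911 zmax 0.1045079369082896 x [-0.0049 -0.0038 -0.0013]
  y -0.04 21 zmin 0.027256367614954757 zmax 0.06888418189794869 x [-0.0041 -0.0031 -0.0007]
  y -0.02 6 zmin 0.03167731859664423 zmax 0.04630791024433105 x [-0.0035 -0.0021 -0.001 ]
top 69 y -0.07102747981159784 -0.005691842562341508 z 0.026805735473425785 0.09779728001537749
  y -0.06 16 zmin 0.03812590035855956 zmax 0.09779728001537749 x [-0.0073 -0.0061 -0.0053]
  y -0.04 38 zmin 0.026805735473425785 zmax 0.08209014136612139 x [-0.0065 -0.0055 -0.004 ]
  y -0.02 14 zmin 0.03019667046423246 zmax 0.0686125154528953 x [-0.0073 -0.0056 -0.0024]
```

View pics/near.png

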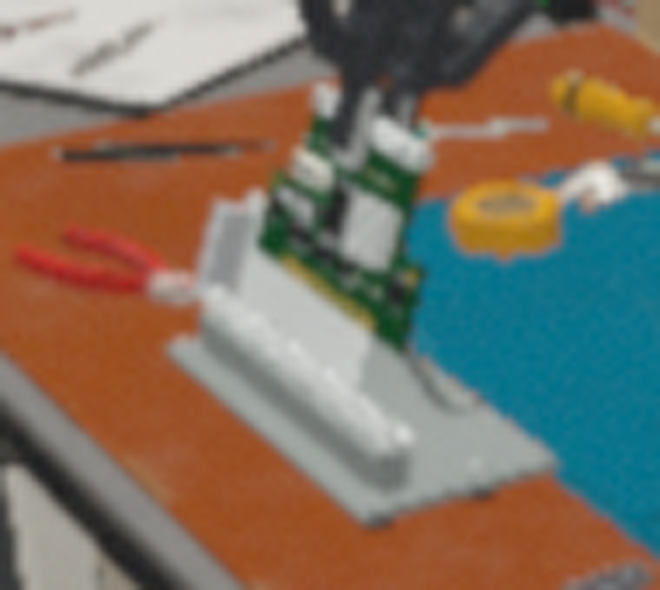

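The picture shows the card hanging in front of the plate above the ledge, its left end clear of the stop. Lowering along the plate.

Call:
{"method": "jog_arm", "body": {
  "commands": [
    [0, -2.7, 0, -7.5, 0, 0, 0],
    [0, -5, 0, -14, 0, 0, 0],
    [0, -7, 0, -19, 0, 0, 0],
    [0, -8.2, 0, -22.5, 0, 0, 0],
    [0, -8.9, 0, -24.4, 0, 0, 0]
  ]
}}

```text
clock: 10.5
ee_pos: [0.4946, 0.3394, 0.1152]
tool_rot: [-0.406, -0.578, 0.58, -0.405]
ft_force: [-0.7, 0.4, -0.8]
gripper_width: 0.0095
```

Call:
{"method": "jog_arm", "body": {
  "commands": [
    [0, -0.3, 0, -0.9, 0, 0, 0],
    [0, -0.7, 0, -1.9, 0, 0, 0],
    [0, -1, 0, -2.8, 0, 0, 0],
    [0, -1, 0, -2.8, 0, 0, 0]
  ]
}}

```text
clock: 10.83
ee_pos: [0.4942, 0.3396, 0.1129]
tool_rot: [-0.406, -0.578, 0.58, -0.405]
ft_force: [-0.5, 0.2, -1.0]
gripper_width: 0.009
```

Call:
{"method": "jog_arm", "body": {
  "commands": [
    [0, -0.2, 0, -0.5, 0, 0, 0],
    [0, -0.3, 0, -0.9, 0, 0, 0],
    [0, -0.3, 0, -0.9, 0, 0, 0]
  ]
}}

```text
clock: 11.08
ee_pos: [0.4939, 0.3395, 0.112]
tool_rot: [-0.406, -0.578, 0.58, -0.405]
ft_force: [-0.6, 0.6, -1.5]
gripper_width: 0.0092
```

Call:
{"method": "jog_arm", "body": {
  "commands": [
    [0, -0.2, 0, -0.5, 0, 0, 0],
    [0, -0.3, 0, -0.9, 0, 0, 0],
    [0, -0.3, 0, -0.9, 0, 0, 0]
  ]
}}

```text
clock: 11.33
ee_pos: [0.4936, 0.3395, 0.1112]
tool_rot: [-0.406, -0.578, 0.58, -0.405]
ft_force: [-0.2, -0.3, -0.7]
gripper_width: 0.0095
```

Call:
{"method": "jog_arm", "body": {
  "commands": [
    [0, -0.2, 0, -0.5, 0, 0, 0],
    [0, -0.3, 0, -0.9, 0, 0, 0],
    [0, -0.3, 0, -0.9, 0, 0, 0]
  ]
}}

```text
clock: 11.58
ee_pos: [0.494, 0.3395, 0.1109]
tool_rot: [-0.406, -0.578, 0.58, -0.405]
ft_force: [1.0, -0.7, 4.8]
gripper_width: 0.0094
```

Call:
{"method": "jog_arm", "body": {
  "commands": [
    [0, 0.5, 0, 0, 0, 0, 0],
    [0, 0.9, 0, -0.1, 0, 0, 0],
    [0, 0.9, 0, -0.1, 0, 0, 0]
  ]
}}

```text
clock: 11.83
ee_pos: [0.4946, 0.3395, 0.1107]
tool_rot: [-0.406, -0.578, 0.58, -0.405]
ft_force: [1.7, -2.1, 5.5]
gripper_width: 0.0092
```

Call:
{"method": "jog_arm", "body": {
  "commands": [
    [0, 0.5, 0, -0.2, 0, 0, 0],
    [0, 0.9, 0, -0.3, 0, 0, 0],
    [0, 0.9, 0, -0.3, 0, 0, 0]
  ]
}}

```text
clock: 12.08
ee_pos: [0.4952, 0.3395, 0.1105]
tool_rot: [-0.406, -0.578, 0.58, -0.405]
ft_force: [-0.7, -1.6, 6.9]
gripper_width: 0.0093
```

Call:
{"method": "jog_arm", "body": {
  "commands": [
    [0, 0.5, 0, -0.2, 0, 0, 0],
    [0, 0.9, 0, -0.3, 0, 0, 0],
    [0, 0.9, 0, -0.3, 0, 0, 0]
  ]
}}

```text
clock: 12.33
ee_pos: [0.4955, 0.3395, 0.1103]
tool_rot: [-0.406, -0.579, 0.58, -0.405]
ft_force: [-0.6, -2.5, 8.2]
gripper_width: 0.0093
```

Call:
{"method": "jog_arm", "body": {
  "commands": [
    [0, 0.5, 0, -0.1, 0, 0, 0],
    [0, 0.9, 0, -0.2, 0, 0, 0],
    [0, 0.9, 0, -0.2, 0, 0, 0]
  ]
}}

```text
clock: 12.58
ee_pos: [0.4956, 0.3395, 0.1103]
tool_rot: [-0.405, -0.579, 0.581, -0.405]
ft_force: [-2.7, -2.7, 10.0]
gripper_width: 0.0094
```

```bash
python3 -c "from m import *;run('set')"
```

```text
[0.4956 0.3395 0.1103] [-0.0026 -0.0905  0.076 ] [-2.494  -2.399   8.9434]
scene 204 y -0.17216076083865553 -0.00923344036103607 z 0.003173416436844797 0.08226906444191279
  y -0.18 19 zmin 0.004308455840527947 zmax 0.03756137449225294 x [-0.0053 -0.0035 -0.0015]
  y -0.16 33 zmin 0.00440140562519568 zmax 0.07585018194122292 x [-0.0041 -0.0029 -0.0012]
  y -0.14 42 zmin 0.007890733215857086 zmax 0.07830201406873882 x [-0.0042 -0.0025 -0.0006]
  y -0.12 30 zmin 0.009555463224881862 zmax 0.07714583415738589 x [-0.0053 -0.0024 -0.0004]
  y -0.1 15 zmin 0.009857527230124898 zmax 0.08226906444191279 x [-0.0054 -0.0023 -0.0004]
  y -0.08 14 zmin 0.00912857410733846 zmax 0.05914460186005813 x [-0.0045 -0.0037 -0.0016]
  y -0.06 24 zmin 0.008812781409121666 zmax 0.07642787424290512 x [-0.0051 -0.0022 -0.0003]
  y -0.04 19 zmin 0.004039170913781877 zmax 0.04255620844474396 x [-0.0044 -0.0027 -0.0018]
  y -0.02 8 zmin 0.003173416436844797 zmax 0.03995600361373188 x [-0.0027 -0.0017 -0.0011]
top 67 y -0.06615412169485944 -0.008076877883083698 z 0.0018219816950089869 0.06965274018282915
  y -0.06 13 zmin 0.010109777861752716 zmax 0.06965274018282915 x [-0.0056 -0.0045 -0.0032]
  y -0.04 41 zmin 0.0028668419123852817 zmax 0.06484753197992639 x [-0.0072 -0.0052 -0.0034]
  y -0.02 12 zmin 0.0018219816950089869 zmax 0.034915959801231335 x [-0.0059 -0.0051 -0.0027]
```

Call:
{"method": "jog_arm", "body": {
  "commands": [
    [0, 0, 1, 0.3, 0, 0, 0],
    [0, 0, 2, 0.5, 0, 0, 0],
    [0, 0, 3, 0.5, 0, 0, 0],
    [0, 0, 4, 0.5, 0, 0, 0],
    [0, 0, 5, 0.5, 0, 0, 0]
  ]
}}

```text
clock: 13.1
ee_pos: [0.4957, 0.3398, 0.1104]
tool_rot: [-0.403, -0.577, 0.583, -0.405]
ft_force: [-4.7, -14.8, 14.1]
gripper_width: 0.009
```

Call:
{"method": "jog_arm", "body": {
  "commands": [
    [0, 0, 0.5, 0, 0, 0, 0],
    [0, 0, 1, 0, 0, 0, 0],
    [0, 0, 1.5, 0, 0, 0, 0],
    [0, 0, 2, 0, 0, 0, 0]
  ]
}}

```text
clock: 13.43
ee_pos: [0.4957, 0.3399, 0.1104]
tool_rot: [-0.402, -0.576, 0.584, -0.405]
ft_force: [-5.3, -16.0, 15.6]
gripper_width: 0.0092
```

Call:
{"method": "jog_arm", "body": {
  "commands": [
    [0, 0, 0.5, 0, 0, 0, 0],
    [0, 0, 1, 0, 0, 0, 0],
    [0, 0, 1, 0, 0, 0, 0]
  ]
}}

```text
clock: 13.68
ee_pos: [0.4958, 0.3402, 0.1105]
tool_rot: [-0.402, -0.576, 0.585, -0.405]
ft_force: [-5.0, -17.3, 15.9]
gripper_width: 0.009
```

Call:
{"method": "jog_arm", "body": {
  "commands": [
    [0, 0, -2, 0.3, 0, 0, 0],
    [0, 0, -5, 0.6, 0, 0, 0],
    [0, 0, -7, 1, 0, 0, 0],
    [0, 0, -7, 1, 0, 0, 0]
  ]
}}

```text
clock: 14.02
ee_pos: [0.4954, 0.3401, 0.1106]
tool_rot: [-0.405, -0.579, 0.581, -0.405]
ft_force: [-3.7, -3.2, 5.0]
gripper_width: 0.0094
```

```bash
python3 - <<'E'
from m import *
T,dt=grab('top');S,ds=grab('scene')
a=cv2.resize(S[160:225,230:305],(693,600),interpolation=cv2.INTER_CUBIC)
b=cv2.resize(T[205:260,205:305],(600,330),interpolation=cv2.INTER_CUBIC)
a=cv2.resize(a,(300,260))if 0 else a
save('jam',np.vstack([cv2.resize(a,(600,520))[60:330],b]))
s=readout.read_state();print(s['ee_pos'],s['ft_force'],s['moment'])
# stop: non-green light points in bed frame
for n,im,d in(('scene',S,ds),('top',T,dt)):
    P=((cloud(n,d)-O)@B);m=(d>0)&(P[...,1]>-.03)&(P[...,1]<.02)&(P[...,2]>.008)&(P[...,2]<.06)&(abs(P[...,0])<.04)
    q=P[m];I=im[m];print(n)
    for z in (.01,.02,.03,.04):
        k=(q[:,2]>z)&(q[:,2]<z+.01);o=np.argsort(q[k][:,1]);print(z,[(round(float(a[1])*1000),round(float(a[0])*1000),*map(int,c)) for a,c in zip(q[k][o],I[k][o])][::2])
E
```

```text
[0.4954 0.3401 0.1106] [-5.2181 -2.3342  4.4269] [-0.6088  0.9557  0.2163]
scene
0.01 [(-27, -2, 25, 69, 41), (-21, -3, 46, 79, 57), (-20, -3, 59, 80, 66), (-11, 0, 61, 71, 65), (-4, 1, 136, 141, 136), (-3, -11, 139, 140, 141), (-1, -16, 146, 148, 149), (-1, -1, 136, 143, 139), (1, -17, 162, 161, 162), (1, -7, 140, 141, 141), (2, -12, 141, 143, 143), (4, -4, 139, 141, 141), (5, -15, 163, 162, 163), (10, -15, 166, 158, 153)]
0.02 [(-29, 1, 141, 146, 143), (-29, -3, 102, 107, 103), (-27, -5, 55, 61, 58), (-21, -6, 76, 86, 80), (-5, -1, 141, 145, 142), (-1, -17, 154, 155, 154), (-1, -15, 141, 142, 143), (-1, -1, 141, 147, 143), (0, -15, 146, 146, 147), (0, -8, 137, 140, 141), (0, -8, 138, 140, 140), (1, -1, 148, 152, 150), (4, -8, 138, 140, 140), (7, -13, 164, 164, 163)]
0.03 [(-29, -7, 91, 101, 94), (-25, -2, 92, 107, 96), (-19, -5, 95, 115, 96), (-17, -3, 94, 107, 76), (-12, -3, 127, 138, 126), (-6, 1, 156, 163, 158), (-2, -3, 151, 153, 151), (0, -13, 141, 143, 145), (0, -7, 140, 141, 141), (0, -14, 146, 148, 148), (1, -10, 141, 141, 142), (5, -15, 167, 166, 166), (11, -16, 169, 151, 
[... 1682 characters left out ...]
9, 156, 157, 159), (7, -16, 172, 172, 176), (10, -18, 157, 154, 157)]
0.04 [(-30, -1, 166, 172, 167), (-26, -1, 193, 195, 194), (-23, -1, 196, 201, 198), (-21, -1, 191, 195, 192), (-20, -4, 137, 154, 139), (-17, -4, 138, 153, 141), (-14, -5, 139, 151, 140), (-12, 0, 190, 194, 193), (-9, 0, 192, 196, 196), (-6, -1, 200, 205, 204), (-5, -3, 192, 195, 194), (0, -1, 201, 205, 205), (1, -7, 155, 156, 158), (2, 0, 205, 210, 208), (2, -14, 183, 183, 186), (3, -16, 182, 185, 187), (3, -10, 177, 178, 178), (5, -18, 198, 201, 203), (6, 0, 205, 201, 199), (6, -13, 201, 203, 206), (7, -1, 213, 216, 215), (8, -3, 210, 211, 213), (9, -14, 202, 201, 205), (11, -17, 189, 173, 171), (11, -11, 200, 182, 177)]
```

View pics/jam.png

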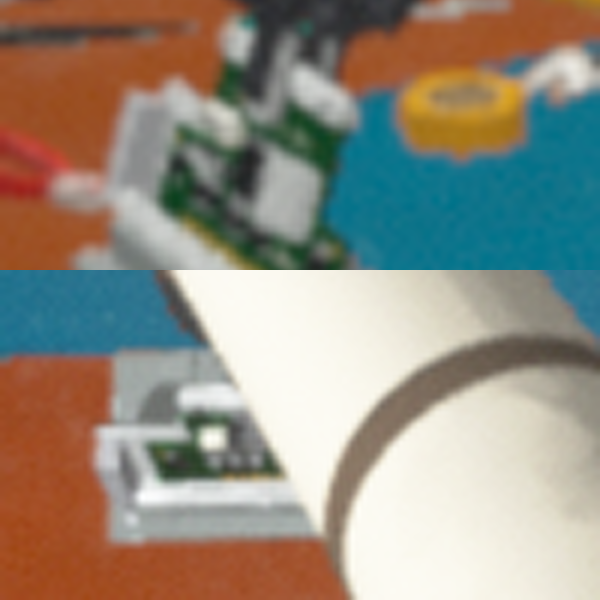

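The pictures show the card on the ledge against the plate, still about 9 mm short of the stop, so it stuck on friction. I'll unload it and slide again.

Call:
{"method": "jog_arm", "body": {
  "commands": [
    [0, -0.8, 0, 0.8, 0, 0, 0],
    [0, -1.5, 0, 1.6, 0, 0, 0],
    [0, -1.5, 0, 1.6, 0, 0, 0]
  ]
}}

```text
clock: 14.37
ee_pos: [0.4955, 0.3411, 0.1121]
tool_rot: [-0.406, -0.578, 0.58, -0.405]
ft_force: [-1.9, 0.6, -1.7]
gripper_width: 0.0092
```

Call:
{"method": "jog_arm", "body": {
  "commands": [
    [0, 0, 1, 0, 0, 0, 0],
    [0, 0, 2, 0, 0, 0, 0],
    [0, 0, 3, 0, 0, 0, 0],
    [0, 0, 4, 0, 0, 0, 0],
    [0, 0, 4, 0, 0, 0, 0]
  ]
}}

```text
clock: 14.78
ee_pos: [0.4956, 0.345, 0.1124]
tool_rot: [-0.406, -0.578, 0.58, -0.405]
ft_force: [-0.5, 0.5, -1.2]
gripper_width: 0.0091
```

Call:
{"method": "jog_arm", "body": {
  "commands": [
    [0, -0.2, 0, -0.6, 0, 0, 0],
    [0, -0.5, 0, -1.3, 0, 0, 0],
    [0, -0.5, 0, -1.3, 0, 0, 0]
  ]
}}

```text
clock: 15.03
ee_pos: [0.495, 0.3447, 0.1111]
tool_rot: [-0.406, -0.578, 0.58, -0.405]
ft_force: [-0.3, -0.0, -0.2]
gripper_width: 0.0089
```

Call:
{"method": "jog_arm", "body": {
  "commands": [
    [15, 0, 0, 0, 0, 0, 0],
    [25, 0, 0, 0, 0, 0, 0],
    [40, 0, 0, 0, 0, 0, 0],
    [40, 0, 0, 0, 0, 0, 0],
    [40, 0, 0, 0, 0, 0, 0]
  ]
}}

```text
clock: 15.45
ee_pos: [0.4951, 0.3445, 0.1112]
tool_rot: [-0.406, -0.578, 0.58, -0.405]
ft_force: [-0.0, -0.5, 0.1]
gripper_width: 0.0344
```

Call:
{"method": "jog_arm", "body": {
  "commands": [
    [40, 3.4, 0, 9.4, 0, 0, 0],
    [40, 10, 0, 28, 0, 0, 0],
    [40, 20, 0, 56, 0, 0, 0],
    [40, 30, -10, 84, 0, 0, 0],
    [40, 30, -30, 84, 0, 0, 0]
  ]
}}

```text
clock: 15.87
ee_pos: [0.5288, 0.3187, 0.2019]
tool_rot: [0.41, 0.579, -0.576, 0.407]
ft_force: [0.4, 0.1, 1.8]
gripper_width: 0.0342
```

```bash
python3 -c "from m import *;run('rel')"
```

```text
[0.5279 0.3109 0.1974] [-0.002  -0.1191  0.1689] [ 0.3477 -1.0159 -0.5591]
scene 239 y -0.16659328582510066 -0.0038545652851098007 z 0.0015795673088388018 0.07733170548729744
  y -0.18 12 zmin 0.0038375718247661552 zmax 0.037821138324968834 x [-0.0034 -0.0024 -0.0008]
  y -0.16 27 zmin 0.003719213304731069 zmax 0.05891571936670964 x [-0.0056 -0.0021 -0.0008]
  y -0.14 51 zmin 0.00459511303200305 zmax 0.07719695465656365 x [-0.0037 -0.002  -0.0004]
  y -0.12 28 zmin 0.010598138924878136 zmax 0.07637141662937952 x [-0.0036 -0.002  -0.0007]
  y -0.1 29 zmin 0.008372372893188958 zmax 0.07545933896859515 x [-0.0033 -0.0017 -0.0002]
  y -0.08 30 zmin 0.009358272840444541 zmax 0.07733170548729744 x [-0.0039 -0.0024 -0.0015]
  y -0.06 24 zmin 0.009988137865092853 zmax 0.07604632176276192 x [-0.0038 -0.0022  0.0005]
  y -0.04 23 zmin 0.0015795673088388018 zmax 0.0689452172651418 x [-0.0036 -0.0022  0.0002]
  y -0.02 15 zmin 0.003809760216354903 zmax 0.03929033362451043 x [-0.0033 -0.002   0.0002]
top 105 y -0.09935560871044478 -0.006002764806840476 z -0.0010354536771867457 0.06934516129243466
  y -0.1 22 zmin 0.011062853470786936 zmax 0.06805530193769953 x [-0.0066 -0.005  -0.0035]
  y -0.08 22 zmin 0.010924143074551897 zmax 0.06934516129243466 x [-0.0065 -0.0048 -0.0037]
  y -0.06 12 zmin 0.00920525426226854 zmax 0.06877252136879038 x [-0.0054 -0.0048 -0.0037]
  y -0.04 27 zmin -0.0010354536771867457 zmax 0.06344834002645822 x [-0.0058 -0.0049 -0.0037]
  y -0.02 22 zmin -0.0007420255215341578 zmax 0.039624343400063634 x [-0.0056 -0.0044 -0.0028]
```

The card now stands on the ledge leaning flat on the plate, about 5 mm short of the stop. Next I'll push its right end with the shut fingertips.

Call:
{"method": "jog_arm", "body": {
  "commands": [
    [0, 0, -36, 0, 0, 0, 0],
    [0, 0, -71, 0, 0, 0, 0],
    [0, -10, -71, -28, 0, 0, 0],
    [0, -22, -71, -62, 0, 0, 0],
    [0, -34, -71, -95, 0, 0, 0]
  ]
}}

```text
clock: 16.38
ee_pos: [0.4912, 0.2432, 0.0997]
tool_rot: [-0.407, -0.578, 0.58, -0.405]
ft_force: [-1.0, 0.7, -0.3]
gripper_width: -0.0002
```

Call:
{"method": "jog_arm", "body": {
  "commands": [
    [0, -5, 0, -14, 0, 0, 0],
    [0, -9, 0, -25, 0, 0, 0],
    [0, -11, 0, -30, 0, 0, 0],
    [0, -11, 0, -30, 0, 0, 0]
  ]
}}

```text
clock: 16.72
ee_pos: [0.4791, 0.2437, 0.0694]
tool_rot: [-0.405, -0.579, 0.581, -0.405]
ft_force: [-0.5, 0.4, -0.2]
gripper_width: 0.0002
```

Call:
{"method": "jog_arm", "body": {
  "commands": [
    [0, 0, 3, 0, 0, 0, 0],
    [0, 0, 6, 0, 0, 0, 0],
    [0, 0, 9, 0, 0, 0, 0],
    [0, 0, 10, 0, 0, 0, 0],
    [0, 0, 10, 0, 0, 0, 0]
  ]
}}

```text
clock: 17.13
ee_pos: [0.4805, 0.2542, 0.0708]
tool_rot: [-0.406, -0.578, 0.58, -0.406]
ft_force: [1.1, 0.2, 0.0]
gripper_width: -0.0002
```

Call:
{"method": "jog_arm", "body": {
  "commands": [
    [0, 0, 1, 0, 0, 0, 0],
    [0, 0, 2, 0, 0, 0, 0],
    [0, 0, 3, 0, 0, 0, 0],
    [0, 0, 3, 0, 0, 0, 0]
  ]
}}

```text
clock: 17.47
ee_pos: [0.4801, 0.2562, 0.0702]
tool_rot: [-0.406, -0.578, 0.58, -0.405]
ft_force: [1.4, -0.8, 1.6]
gripper_width: 0.0002
```

Call:
{"method": "jog_arm", "body": {
  "commands": [
    [0, 0, 1, 0, 0, 0, 0],
    [0, 0, 2, 0, 0, 0, 0],
    [0, 0, 2, 0, 0, 0, 0]
  ]
}}

```text
clock: 17.72
ee_pos: [0.48, 0.2587, 0.0701]
tool_rot: [-0.406, -0.578, 0.58, -0.405]
ft_force: [0.7, -1.0, 1.4]
gripper_width: -0.0001
```

Call:
{"method": "jog_arm", "body": {
  "commands": [
    [0, 0, 0.7, 0, 0, 0, 0],
    [0, 0, 1.5, 0, 0, 0, 0],
    [0, 0, 1.5, 0, 0, 0, 0]
  ]
}}

```text
clock: 17.97
ee_pos: [0.48, 0.2597, 0.0701]
tool_rot: [-0.406, -0.578, 0.58, -0.405]
ft_force: [0.7, -2.8, 1.5]
gripper_width: -0.0001
```

Call:
{"method": "jog_arm", "body": {
  "commands": [
    [0, 0, 0.7, 0, 0, 0, 0],
    [0, 0, 1.4, 0, 0, 0, 0],
    [0, 0, 1.4, 0, 0, 0, 0]
  ]
}}

```text
clock: 18.22
ee_pos: [0.48, 0.2598, 0.0701]
tool_rot: [-0.405, -0.578, 0.581, -0.405]
ft_force: [1.2, -5.5, 2.3]
gripper_width: 0.0
```

Call:
{"method": "jog_arm", "body": {
  "commands": [
    [0, 0, 0.7, 0, 0, 0, 0],
    [0, 0, 1.4, 0, 0, 0, 0],
    [0, 0, 1.4, 0, 0, 0, 0]
  ]
}}

```text
clock: 18.47
ee_pos: [0.48, 0.2599, 0.0701]
tool_rot: [-0.405, -0.577, 0.582, -0.406]
ft_force: [0.7, -8.1, 4.2]
gripper_width: -0.0
```

```bash
python3 -c "from m import *;run('push')"
```

```text
[0.48   0.2599 0.0701] [-0.0035 -0.1701  0.0329] [-0.5802 -7.7267  4.2133]
scene 169 y -0.16208495959145305 -0.00434025322460535 z 0.0024020365174904574 0.0779303801793854
  y -0.16 18 zmin 0.004125172825074868 zmax 0.040133467318175714 x [-0.0046 -0.0021 -0.0008]
  y -0.14 27 zmin 0.0024020365174904574 zmax 0.053151700523408424 x [-0.0039 -0.0024  0.    ]
  y -0.12 15 zmin 0.010045444344571988 zmax 0.02446599870127584 x [-0.0032 -0.0018 -0.0002]
  y -0.1 14 zmin 0.008230220918680543 zmax 0.06722726937312024 x [-0.0038 -0.0022 -0.0006]
  y -0.08 25 zmin 0.010293919638097563 zmax 0.0779303801793854 x [-0.0042 -0.0027 -0.001 ]
  y -0.06 27 zmin 0.008027886244154956 zmax 0.0761127600465496 x [-0.0037 -0.0018 -0.0001]
  y -0.04 23 zmin 0.006649296302374807 zmax 0.07558140922711032 x [-0.0049 -0.0022 -0.0005]
  y -0.02 18 zmin 0.0029614574884117384 zmax 0.0409312441147224 x [-0.0038 -0.002  -0.0005]
top 179 y -0.15039969925217703 0.0005398522519560743 z 0.003395746141501551 0.07065910023668223
  y -0.16 5 zmin 0.03549777064409203 zmax 0.039574495931779766 x [-0.0058 -0.0051 -0.0022]
  y -0.14 36 zmin 0.003593816565151154 zmax 0.06658412385341458 x [-0.0062 -0.0044 -0.0033]
  y -0.12 13 zmin 0.0082697497873445 zmax 0.06714958175339758 x [-0.0058 -0.005  -0.0033]
  y -0.1 23 zmin 0.012798936737094428 zmax 0.06749591050392185 x [-0.0067 -0.0054 -0.0038]
  y -0.08 21 zmin 0.017886451039189913 zmax 0.07065910023668223 x [-0.0062 -0.0048 -0.0041]
  y -0.06 19 zmin 0.011014360051760078 zmax 0.06780425833046476 x [-0.0059 -0.0046 -0.0031]
  y -0.04 24 zmin 0.0058278378641649035 zmax 0.061813742532120415 x [-0.0058 -0.0044 -0.003 ]
  y -0.02 37 zmin 0.003395746141501551 zmax 0.041635078117146916 x [-0.0058 -0.005  -0.003 ]
```

It's firmly against the stop: y held at 0.2599 while the force rose to 8 N. Backing off and checking.

Call:
{"method": "jog_arm", "body": {
  "commands": [
    [0, 0, -3, 0, 0, 0, 0],
    [0, 0, -8, 0, 0, 0, 0],
    [0, 0, -20, 0, 0, 0, 0],
    [0, 5, -40, 15, 0, 0, 0],
    [0, 15, -55, 45, 0, 0, 0]
  ]
}}

```text
clock: 18.98
ee_pos: [0.4909, 0.2057, 0.1123]
tool_rot: [-0.403, -0.58, 0.582, -0.404]
ft_force: [0.2, -0.2, 0.4]
gripper_width: -0.0
```

Call:
{"method": "jog_arm", "body": {
  "commands": [
    [0, 0, -20, 35, 0, 0, 0],
    [0, 0, -50, 60, 0, 0, 0],
    [0, -10, -85, 75, 0, 0, 0],
    [0, -20, -120, 75, 0, 0, 0],
    [0, -20, -120, 75, 0, 0, 0]
  ]
}}

```text
clock: 19.4
ee_pos: [0.4743, 0.0789, 0.1914]
tool_rot: [-0.408, -0.575, 0.583, -0.404]
ft_force: [-0.4, -1.0, -0.6]
gripper_width: -0.0003
```

```bash
python3 - <<'E'
from m import *
run('fin_s')
T,_=load('top');S,_=load('scene')
a=cv2.resize(S[160:235,225:305],(560,525),interpolation=cv2.INTER_CUBIC)[:350]
b=cv2.resize(T[205:260,205:305],(560,240)if 0 else (560,248),interpolation=cv2.INTER_CUBIC)
save('final',np.vstack([a,b])); save('fulltop',T)
E
```

```text
[0.4747 0.0858 0.1905] [-0.0496 -0.3442  0.1442] [0.2479 0.9125 1.0108]
scene 225 y -0.1611302868372763 0.0012973205650369521 z 0.002971054262283468 0.07806436063241573
  y -0.16 29 zmin 0.0031024392978204534 zmax 0.040094454791951194 x [-0.0036 -0.0017 -0.0007]
  y -0.14 42 zmin 0.002971054262283468 zmax 0.07744768895913325 x [-0.0039 -0.0025 -0.0007]
  y -0.12 34 zmin 0.010348006369407319 zmax 0.07625798402283616 x [-0.0033 -0.0017 -0.0006]
  y -0.1 25 zmin 0.009324248284691356 zmax 0.07806436063241573 x [-0.0054 -0.0026 -0.001 ]
  y -0.08 29 zmin 0.009537699648295159 zmax 0.07546100912449015 x [-0.0052 -0.0026 -0.0005]
  y -0.06 21 zmin 0.010508791710484827 zmax 0.07579375139436217 x [-0.0036 -0.0014 -0.    ]
  y -0.04 24 zmin 0.006567950869701353 zmax 0.07564068741844716 x [-0.0044 -0.0025  0.0002]
  y -0.02 18 zmin 0.00307903735943433 zmax 0.04128072050801762 x [-0.0038 -0.0025  0.0003]
top 186 y -0.156243554573712 0.0016445536032787531 z 0.00047016584816924375 0.07168122588685803
  y -0.16 19 zmin 0.0023797551809914778 zmax 0.041481669500031786 x [-0.006  -0.0047 -0.004 ]
  y -0.14 35 zmin 0.0051424138970766 zmax 0.07168122588685803 x [-0.0062 -0.0053 -0.0033]
  y -0.12 14 zmin 0.008025180995592981 zmax 0.06910318818465189 x [-0.0063 -0.005  -0.0031]
  y -0.1 23 zmin 0.015659381311904554 zmax 0.06909761034511322 x [-0.006  -0.0049 -0.0039]
  y -0.08 21 zmin 0.016705412118642498 zmax 0.06939129937141454 x [-0.0063 -0.0048 -0.0041]
  y -0.06 19 zmin 0.008038079643040567 zmax 0.06930754463523525 x [-0.0056 -0.005  -0.0041]
  y -0.04 25 zmin 0.00047016584816924375 zmax 0.06399993060893566 x [-0.0057 -0.0044 -0.0036]
  y -0.02 28 zmin 0.002715622594238802 zmax 0.04096953627979827 x [-0.006  -0.0048 -0.0033]
```

View pics/final.png

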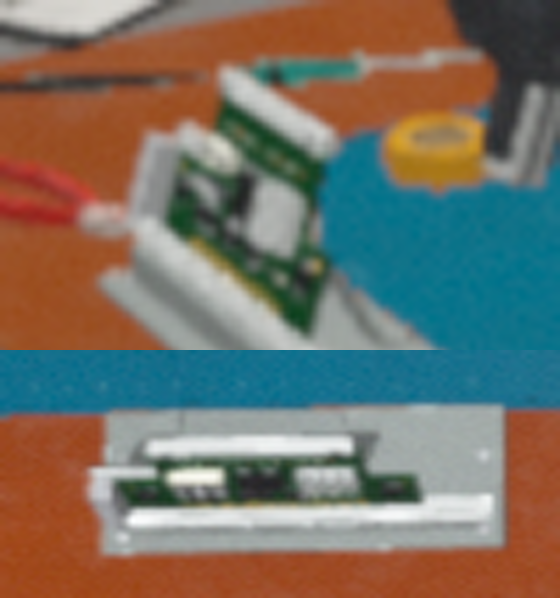

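View pics/fulltop.png

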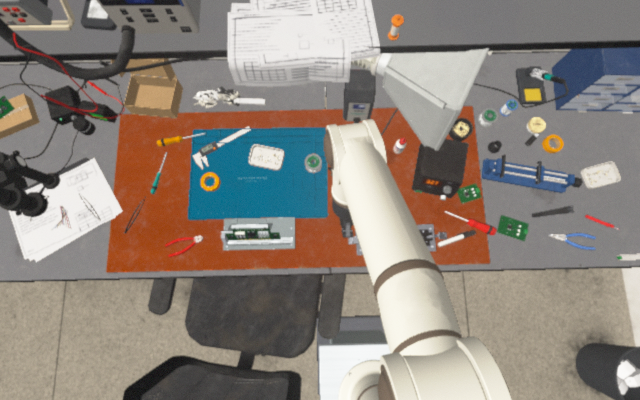

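The views show the card flush at the stop with both ends on the ledge. The spool (313,162) and tray (266,157) haven't moved. The bottle is hidden from above, so I'll compare it in the scene view and then hand in.

```bash
python3 - <<'E'
from h import *
im,d=grab('scene')
def bottle(im,d):
    P=cloud('scene',d);m=(d>0)&(abs(P[...,0]-.715)<.04)&(abs(P[...,1]-.055)<.05)&(P[...,2]>.02)&(P[...,2]<.13);q=P[m];return len(q),np.median(q,0).round(4) if len(q) else None, q.max(0) if len(q) else 0
print(bottle(im,d))
import glob
a=cv2.imread('pics/scene0.png')[...,::-1]
for n,(u,v) in dict(bottle=(376,210),spool=(351,206),tray=(331,192)).items():
    print(n,np.abs(a[v-20:v+20,u-14:u+14].astype(int)-im[v-20:v+20,u-14:u+14]).mean().round(2))
s=readout.read_state();print(s['clock'],s['ft_force'],np.abs(s['qvel']).max())
E
```

```text
(172, array([0.7178, 0.0451, 0.0617]), array([0.72946975, 0.05815101, 0.12349304]))
bottle 1.55
spool 1.65
tray 1.61
19.55 [-0.02042805  1.19151036 -0.53079113] 0.029355037742052132
```

Comparing pictures, none of the three bystanders has moved. Handing in.

```bash
python3 -c "
from h import *
print(workorder.finish_job())"
```

```text
the job is handed in; nothing more can be done
None
```

The card is standing on the ledge of the rest, parts side to the front, leaning on the back plate and pushed flush against the side stop. I handed the job in at about 19.6 s on the robot's clock, with the arm clear of everything.

- **Latches and lift:** I pressed both latch levers down to their stops, and the card rose about 11 mm, level. I then gripped it by the bar and slid it straight up out of the guides.
- **Placing and pushing:** My first try at sliding it along the ledge, still gripped, stuck on friction. I eased it about 1.5 mm off the ledge, moved it about 4 mm towards the stop, set it down and let go. I then pushed its right end with the shut fingertips until it met the stop, at about 8 N.
- **Last checks:** The card's left edge measures within about 1–2 mm of the stop in both views. Both ends sit on the ledge at the same height, and the front face is even along the plate. The two cameras disagree by about 2 mm in depth, so "flush" rests mainly on the push: the card stopped moving while the force rose.
- **Bystanders:** The bottle, spool and tray look the same as in the first scene picture. The arm hid the bottle in the last top view, so I checked it in the scene view only. The highest wrist force I saw was about 33 N (limit 120 N), during the latch presses.

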